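Set the hand rest's tube to its depth mark and lock it

ROBOT

A 6-joint arm with a two-finger parallel gripper is mounted at the origin on a cart in front of the work surface, level with it; the furniture and walls round the work are solid. World frame = base frame: x ahead of the robot, y to its left, z up, the work surface at z = 0. Lengths are in m, angles in rad, forces in N, time in s.
With the tool pointing down it reaches from about 0.4 to 0.825 m from the base axis. Payload 7 kg.
Tool frame: the origin (TCP) lies between the finger pads; the fingertips stand 14 mm ahead of it and the grasp point (between the pads) lies 5 mm behind it; z points along the fingers, y is the line along which they close (so a half turn about z gives the same grasp; the last joint's range is limited). The gripper opens to 88 mm and grips with 3 to 60 N. Pads are 19 mm wide; open, the fingers measure 130 mm over their backs; the gripper's body (78 mm by 193 mm) begins 47 mm behind the grasp point.
Start: joints at [-0.818, 0.359, 0.012, 0, -1.224, -0.288], TCP at [0.303, -0.603, 0.204] pointing down, gripper open.
Joint ranges: [-3.07, 3.07], [-1.43, 2.12], [-1.02, 1.25], [-3.03, 1.67], [-3.05, -0], [-3.03, 3.03]. Speed limits (rad/s): [2.39, 2.39, 3.01, 3.14, 3.14, 3.14].

INTERFACE

Orientations are given as a rotation vector (axis times angle).
In Python, from plant import get_obs, get_image, job_done gives the robot as it stands.
- The arm moves only by the tool move_arm, never from a script. Its argument "plan" is a list of rows, each a list of 5 numbers: the closure, from 0 (fully open) to 1 (shut), then the shift along the tool's x, y, z in m, then the turn about the tool's z in rad. In form: [[hand, dx, dy, dz, roll], ...]. A call has 1 to 20 rows; each row is the pose to reach, as a shift and turn from the pose commanded when the call began, along the tool's axes at that moment; what a row does not reach only later rows make up. A row lasts 1/10 s, in which the tool goes at most 50 mm and 8.59 degrees, less where a joint would pass 70% of its speed; a pose out of reach is approached as far as the arm can. A call with a gripper value outside its range is refused whole. The fingers move at their own pace and stop on an object; "grip_force" is the grip in N (left out, the last holds). Time passes only in rows, so rows that repeat a pose let the fingers close. It gives the time, the measured TCP pose, the force, the opening and the grip force at its end, in the units of the state.
- get_obs(): the state, without advancing time (a new reading comes with each control period).
- get_image(name): name is "side" or "top"; returns a dict with "image" (420x560x3 uint8, blue, green, red), "range_z" (420x560 float32, m along the optical axis (not along the pixel's ray), 0 where there is no reading), "fx", "fy", "cx", "cy" (pixels), "position" and "orientation" of the camera in the world. Camera axes: x right, y down, z forward; pixel columns grow to the right and rows downward; lengths in m; the calibration is good to about 2 mm. A picture is of the moment at which its call begins.
- job_done(): hands the job in; it is judged then, once.
The state is a dict: "t": time; "qpos": joint angles; "joint_velocities": joint speeds; "tau": joint torques, N m; "tcp_pos": TCP position; "tool_rot": TCP orientation; "ft_force": force on the tool from outside, world axes, zero at the start; "torque": the same for the moment, N m; "width": opening from 0.0 (shut) to 1.0 (fully open); "grip_force": force on a finger pad.
Only numpy, scipy, OpenCV 4.12 (cv2) and the standard library are available. Lean on these libraries where they do the work, as an engineer would, in place of code of your own. Each camera call takes 0.05 s, during which the arm holds its last target. There are 200 camera calls.

TASK

Slide the hand rest's tube along its trough into the sleeve until the dark ring mark on the tube is level with the mouth of the sleeve, no deeper. Then press the sleeve's clamp lever fully down to lock it. Leave the other things on the worktop where they are.

Things in the scene. Friction and masses are not known exactly. Their poses are not given: they have to be found in the camera images.
- bracket: Fixed grey bracket on the worktop, base plate 255 x 74 x 10 mm (x from -165 to 90 mm). Origin on the worktop below the centre of the sleeve's mouth; x = level direction in which the tube slides in, z up. At x -154 to -6 mm an open aluminium V trough, walls up to 29 mm above the worktop; its hinge cheeks on the sleeve, 77 mm high, are its highest fixed part
- mouth (a point): Centre of the mouth (front face) of the bracket's steel sleeve, on the bore's axis, 36 mm above the worktop; axes as the bracket's. Sleeve: x 0 to 70 mm, outer diameter 48 mm, bore 35 mm, open at both ends, so nothing stops the tube at the right depth
- tube_center (a point): Centre of the loose aluminium tube, 32 mm in diameter, 150 mm long, about 0.16 kg. x axis along it to the bevelled nose (+75 mm); flat tail with dark rubber pad at -75 mm. It lies in the trough in line with the bore, axis 36 mm above the worktop, nose 10 to 35 mm short of the mouth; its upper 23 mm stand clear of the trough, so its tail can be pushed. It stays where it is left
- ring_mark (a point): Point on the tube's axis at the middle of the dark ring mark, a band 4 mm wide round the tube, 60 mm behind the nose and 90 mm ahead of the tail's face; axes as the tube's
- lever_pad (a point): Middle of the upper face of the 30 mm square pad at the end of the black clamp lever, 67 mm from its hinge; the pad points away from the trough. Hinge pin level, across the bracket, at bracket x = 30 mm, 67 mm above the worktop. Fully down the lever lies level, the pad's face 71 mm above the worktop at bracket x = 97 mm
- lever (a joint): Angle of the clamp lever (rad): 0 raised 0.9 rad above level, 0.9 fully down against its stop; starts at 0 to 0.25; pressing its upper face down makes it grow. It has a stiff hinge (about 0.14 N m) and stays where it is left
- amber_bottle: Brown bottle with black cap, 36 mm wide, 78 mm high, a bystander; origin at the centre of its underside
- timer: Cream dial timer, 64 x 64 x 66 mm, a bystander; origin at the centre of its underside
- cast: Plaster cast of teeth, 58 x 68 x 32 mm, a bystander; origin at the centre of its underside
- tape: Roll of beige tape lying flat, 100 mm across, 25 mm high, a bystander; origin at the centre of its underside
There are look-alikes about, which are no part of the job. What is shaped like the part that bears tube_center but pink or turquoise is not meant.

How it is judged:
On the way, in this order (a step that is already met when the one before it is completed fails the run):
1. the tube is in the sleeve with its ring mark within 4 mm of the mouth, at rest, while the lever is still raised (x of ring_mark in the frame of mouth between -0.004 and 0.004 m and distance between ring_mark and mouth below 0.006 m and angle between the x axis of tube_center and the x axis of mouth, either way round below 0.08 rad and linear speed of tube below 0.01 m/s and value of joint lever below 0.5 rad), for 0.2 s.
2. the lever is pressed fully down (value of joint lever above 0.8 rad), for 0.2 s.
At the end, for the whole second after the job is handed in: The tube is in the sleeve, in line with it (within 0.08 rad) and at rest, the middle of its ring mark within 4 mm of the plane of the sleeve's mouth and within 6 mm of the mouth's centre, and the lever is fully down (joint above 0.8 rad) (x of ring_mark in the frame of mouth between -0.004 and 0.004 m and distance between ring_mark and mouth below 0.006 m and angle between the x axis of tube_center and the x axis of mouth, either way round below 0.08 rad and linear speed of tube below 0.01 m/s and value of joint lever above 0.8 rad); the robot touches nothing.
It fails at once if a bystander is moved by more than 20 mm (distance of any of amber_bottle, timer, cast, tape from where it was at the start of the episode above 0.02 m).
It also fails if it takes over 50 s, if anything falls off the work surface, if the arm or the gripper's body presses on something with over 40 N, if the wrist force passes 120 N, or if a joint passes its speed limit or range.

## Working session

There is one attempt and no reset: what is moved stays moved. The work goes in short steps, Python scripts to look and compute and a tool call to move; the robot and the scene stay as the last step left them, time stands still between calls to the robot, and variables do not carry over. Pictures are saved under pics/ and viewed, at most 10 in all, crops included, and the job is handed in when it is done.

Besides the shell and the picture viewer there is one more tool, called in YAML: its name, and indented under it one key for each argument. move_arm: Moves the arm, as the interface text tells. Its arguments: {"type":"object","properties":{"plan":{"type":"array","items":{"type":"array","items":{"type":"number"}}},"grip_force":{"type":"number"}},"required":["plan"]}

```bash
mkdir -p pics; cat > h.py <<'E'
import numpy as np,cv2
from scipy.spatial.transform import Rotation as R
from plant import get_obs,get_image,job_done
def pts(d):
    z=d["range_z"];v,u=np.mgrid[:z.shape[0],:z.shape[1]]
    p=np.stack([(u-d["cx"])/d["fx"]*z,(v-d["cy"])/d["fy"]*z,z],-1)
    return p@R.from_rotvec(np.ravel(d["orientation"])).as_matrix().T+d["position"] if np.size(d["orientation"])==3 else p@np.reshape(d["orientation"],(3,3)).T+d["position"]
def cast(d,u,v,h):
    r=R.from_rotvec(d["orientation"]).apply([(u-d["cx"])/d["fx"],(v-d["cy"])/d["fy"],1]);p=np.array(d["position"])
    return p+r*(h-p[2])/r[2]
E
python3 - <<'E'
from h import *
import pickle
for n in("top","side"):
    d=get_image(n);cv2.imwrite(f"pics/{n}0.png",d["image"]);pickle.dump(d,open(n+"0.pkl","wb"))
    print(n,d["position"],d["orientation"],d["fx"])
print(get_obs())
E
```

```text
top [ 0.46685702 -0.01219152  1.3753999 ] [-2.15899828  2.18584987 -0.11817993] 409.41912941681267
side [ 0.53696843 -1.40148122  0.7446187 ] [-1.99615094  0.06387282 -0.02467952] 492.20735899674554
{'t': 0.1, 'qpos': array([-8.17896591e-01,  3.59330694e-01,  1.11751990e-02, -3.08030459e-04,
       -1.22405869e+00, -2.88103830e-01]), 'joint_velocities': array([ 0.0008449 , -0.00035756,  0.00288234,  0.00420055, -0.00103546,
       -0.00050204]), 'tau': array([-1.42640565e-03, -5.84165347e+01,  2.93751580e+01,  7.01544285e+00,
        1.01456948e-02, -5.35335744e-05]), 'tcp_pos': array([ 0.30234569, -0.60300362,  0.20291725]), 'tool_rot': array([ 7.23280458e-01, -3.05673252e+00, -2.15815893e-03]), 'ft_force': array([-0.66352918,  0.97663541,  0.19052997]), 'torque': array([-0.01067391,  0.0245287 , -0.02401148]), 'grip_force': 0.0, 'width': 1.003943469074988}
```

View pics/top0.png

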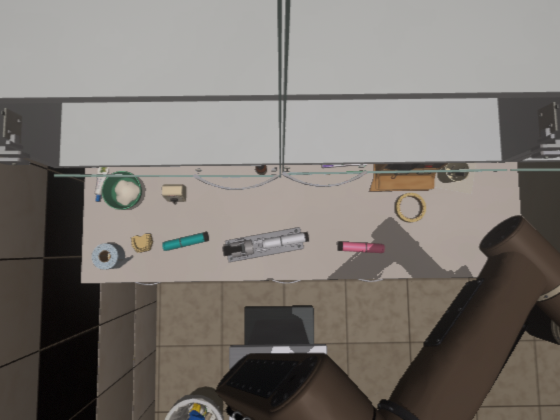

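View pics/side0.png

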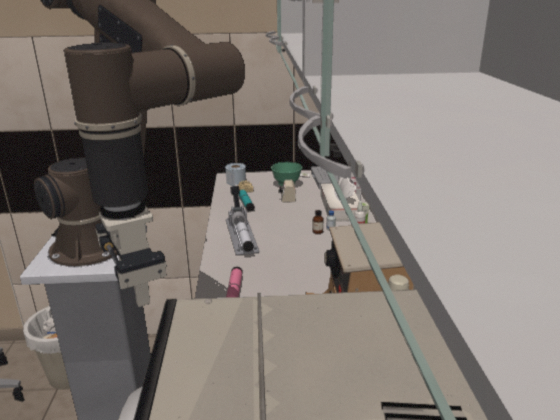

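Top view: the turquoise tube at (186,241), the pink tube at (361,247) and the aluminium tube in the bracket's trough at (288,241) could each be meant. The aluminium one fits, because it lies in the trough and the other two colours are excluded. I'll confirm it in an enlarged crop.

```bash
python3 - <<'E'
from h import *
import pickle
d=pickle.load(open("top0.pkl","rb"));P=pts(d)
c=d["image"][220:270,215:317];cv2.imwrite("pics/crop1.png",cv2.resize(c,None,fx=7.5,fy=7.5,interpolation=cv2.INTER_CUBIC))
z=P[220:270:3,215:317:3,2];np.set_printoptions(linewidth=250)
print((z*1000).astype(int))
# tube axis: points with height 45..60 in the area, right part
s=P[220:270,255:317].reshape(-1,3);s=s[(s[:,2]>.043)&(s[:,2]<.064)]
print(len(s),s.mean(0),np.linalg.svd(s[:,:2]-s[:,:2].mean(0))[2][0])
E
```

```text
[[   8    0   -2   -2    0    0   -1   -1   -1    6    0    3   -4    5    0    0   -1    0   -1    4   -3   -1    0   -4    0    6    0    0    1    1    0    6    1    0]
 [   4    2    5    0   -1    0    0    3   -4    0   -2    3    0    2    0    4   -1    4   -3   -4   -2   -1   -3    2    1   -4   -1   -3    4   -2   -4   -5    1    1]
 [  -1    3    0    0   -1    0    1    0    1    3    1    1    3    5   -2   -1   -4   -1    3    4    3    1   -5    1    0    0    3   -1   -1    3    0    1   -2    0]
 [  -5    3    5   -4    5    0    0   -4   -1   -3    1   -1    0    4   -1   -1    2    0    2   -2   -1   -3    0   -3   11   12    8    8   15   -1    2    6    1   -1]
 [  -2    3    5    3   -3   -2    0   -3    6    0    4    0    0   -5    1 1375    0    1    7    8   13    9    9   13    9    8   25    9    8   -5   47    0    0    4]
 [   2    1    0    3    0   -4   -2    1    0    1   -2   -1   -1    9   11   10   13   12   14    7    9    7    8   29   45   49   43   51   49   51   51    0    3    3]
 [   1    2    3    6    5    0    5    9   11    7    6    9 
[... 1209 characters left out ...]
1    0   -2    0    0    0   -1    1    0   -1    2    5    3    0    0    1   -1    2   -2    1   -2    2    0]
 [   1   -2   -1    2    2    0    0   -3   -1    3    0    3    0   -2   -1    0    0    0    0   -2    2    0    0    2    0    0    0    0   -3   -1    0    1    1   -2]
 [   4    2    0    3   -2   -5   -2   -1    3    0   -1    1   -1    2    1   -5   -1    6    0   -2    4   -2   -3   -2   -1   -2   -4   -2   -4    5    2    2   -2   -2]
 [   1    4    0    1   -1    5   -5    2    3    1    0   -7   -4    0    1    0    0 1375   -1   -1    4    1    3    0    3   -2    1    4    0   -2    4   -1   -3    0]]
397 [ 0.49363186 -0.02979146  0.05006052] [ 0.17246144 -0.98501627]
```

View pics/crop1.png

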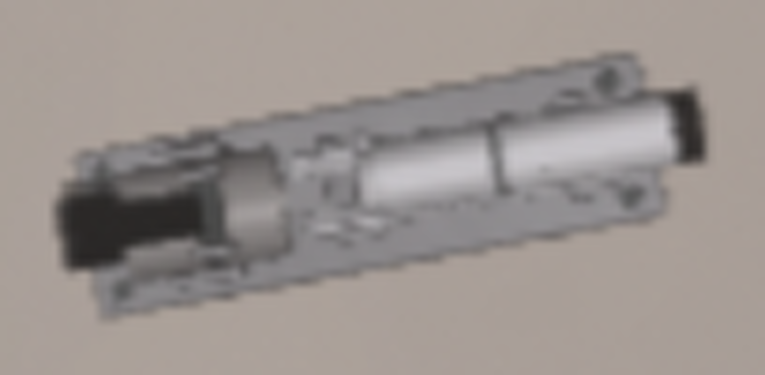

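The crop shows the aluminium tube, ring mark at about px (281.3,241.1), nose (262.3,243.7), black tail pad (307,236.7), sleeve mouth near (253,246.7). It is the right tube. The lever is raised at the left.

```bash
python3 - <<'E'
from h import *
import pickle
d=pickle.load(open("top0.pkl","rb"))
ex=np.array([-.1725,.985,0]);ey=np.array([-.985,-.1725,0])
tail=cast(d,215+703/7.5,220+122/7.5,.045);ring=cast(d,215+497/7.5,220+158/7.5,.05)
nose=cast(d,215+355/7.5,220+178/7.5,.045);m=cast(d,215+288/7.5,220+197/7.5,.058)
for n,p in dict(tail=tail,ring=ring,nose=nose,mouth=m).items(): print(n,p.round(4),"x rel mouth",(p-m)@ex,"y",(p-m)@ey)
o=get_obs();T=R.from_rotvec(o["tool_rot"]).as_matrix();print(T.round(3))
# desired tool x = +-ex
for s in(1,-1):
    v=T.T@(s*ex);print("roll",np.arctan2(v[1],v[0]))
mm=(ring+60e-3*0*ex)
for n,b in dict(near_mouth=m-ex*.02,behind_tail=m-ex*.21).items():print(n,b,(T.T@(b-o["tcp_pos"])).round(4))
E
```

```text
tail [ 0.5047 -0.1053  0.045 ] x rel mouth -0.18123363505682685 y 0.0011877918330867425
ring [ 0.4902 -0.016   0.05  ] x rel mouth -0.09078228023755049 y 5.186333440877246e-05
nose [0.4825 0.0453 0.045 ] x rel mouth -0.029023900128309976 y -0.002906193420480453
mouth [0.4746 0.0734 0.058 ] x rel mouth 0.0 y 0.0
[[-0.894 -0.448 -0.001]
 [-0.448  0.894  0.001]
 [ 0.     0.001 -1.   ]]
roll 1.862118911550166
roll -1.2794737420396274
near_mouth [0.47806558 0.05368971 0.058     ] [-0.4514  0.5081  0.1456]
behind_tail [ 0.51084058 -0.13346029  0.058     ] [-0.3968  0.3261  0.1453]
```

move_arm:
  plan:
    - [1,-0.032,0.036,0,-0.1]
    - [1,-0.064,0.072,0,-0.2]
    - [1,-0.096,0.108,0,-0.3]
    - [1,-0.128,0.145,0,-0.4]
    - [1,-0.16,0.181,0,-0.5]
    - [1,-0.192,0.217,0,-0.6]
    - [1,-0.225,0.254,0,-0.7]
    - [1,-0.257,0.29,0,-0.8]
    - [1,-0.29,0.326,0,-0.9]
    - [1,-0.322,0.363,0,-1.0]
    - [1,-0.354,0.4,0,-1.1]
    - [1,-0.386,0.436,0,-1.2]
    - [1,-0.42,0.472,0,-1.28]
    - [1,-0.451,0.508,0,-1.28]
    - [1,-0.451,0.508,0,-1.28]
    - [1,-0.451,0.508,0.06,-1.28]
    - [1,-0.451,0.508,0.06,-1.28]
    - [1,-0.451,0.508,0.06,-1.28]
  grip_force: 20

```text
t: 1.9
tcp_pos: [0.4764, 0.0517, 0.1423]
tool_rot: [2.402, -2.018, -0.003]
ft_force: [-0.3, -0.3, -0.1]
width: 0.003
grip_force: 0.0
```

```bash
cat > st.py <<'E'
from h import *
ex=np.array([-.1725,.985,0]);ey=np.array([-.985,-.1725,0]);m=np.array([.4746,.0734,0])
o=get_obs();T=R.from_rotvec(o["tool_rot"]).as_matrix()
p=o["tcp_pos"];print("t",o["t"],"bracket xyz",((p-m)@ex*1e3).round(1),((p-m)@ey*1e3).round(1),(p[2]*1e3).round(1),"F",(o["ft_force"]@ex).round(2),o["ft_force"].round(1),"w",o["width"])
print("tool axes in bracket\n",np.array([ex@T,ey@T,T[2]]).round(4))
E
python3 st.py
```

```text
t 1.9 bracket xyz -21.6 2.0 142.3 F -0.26 [-0.3 -0.3 -0.1] w 0.002624663528748666
tool axes in bracket
 [[-1.0e+00 -2.0e-04 -1.6e-03]
 [-2.0e-04  1.0e+00  4.8e-03]
 [ 1.6e-03  4.8e-03 -1.0e+00]]
```

move_arm:
  plan:
    - [1,0,-0.002,0.03,0]
    - [1,0,-0.002,0.055,0]
    - [1,0,-0.002,0.068,0]
    - [1,0,-0.002,0.072,0]
    - [1,0,-0.002,0.072,0]
    - [1,-0.002,-0.002,0.072,0]
    - [1,-0.004,-0.002,0.072,0]
    - [1,-0.005,-0.002,0.072,0]
    - [1,-0.006,-0.002,0.072,0]
    - [1,-0.007,-0.002,0.072,0]

```text
t: 2.9
tcp_pos: [0.4788, 0.0603, 0.072]
tool_rot: [-2.406, 2.02, -0.0]
ft_force: [0.5, -0.2, 0.5]
width: 0.006
grip_force: 0.0
```

```bash
python3 st.py|head -1
```

```text
t 2.9 bracket xyz -13.6 -1.9 72.0 F -0.31 [ 0.5 -0.2  0.5] w 0.006472286473340792
```

move_arm:
  plan:
    - [1,0,0.002,0.0025,0]
    - [1,0,0.002,0.0025,0]
    - [1,-0.001,0.002,0.0025,0]
    - [1,-0.002,0.002,0.0025,0]
    - [1,-0.003,0.002,0.0025,0]

```text
t: 3.4
tcp_pos: [0.4763, 0.0628, 0.0693]
tool_rot: [2.406, -2.02, 0.0]
ft_force: [-0.3, -0.3, 0.7]
width: 0.007
grip_force: 0.0
```

```bash
python3 st.py|head -1
```

```text
t 3.4 bracket xyz -10.7 0.2 69.3 F -0.28 [-0.3 -0.3  0.7] w 0.007107012889397336
```

move_arm:
  plan:
    - [1,-0.001,0,0,0]
    - [1,-0.002,0,0,0]
    - [1,-0.002,0,0,0]

```text
t: 3.7
tcp_pos: [0.4759, 0.0648, 0.0693]
tool_rot: [-2.406, 2.02, -0.0]
ft_force: [-0.7, -0.2, 0.1]
width: 0.005
grip_force: 0.0
```

```bash
python3 st.py|head -1
```

```text
t 3.7 bracket xyz -8.7 0.2 69.3 F -0.07 [-0.7 -0.2  0.1] w 0.004828745265468431
```

move_arm:
  plan:
    - [1,-0.001,0,0,0]
    - [1,-0.002,0,0,0]
    - [1,-0.002,0,0,0]

```text
t: 4.0
tcp_pos: [0.4756, 0.0668, 0.0693]
tool_rot: [-2.406, 2.02, -0.0]
ft_force: [0.1, -0.6, 0.1]
width: 0.004
grip_force: 0.0
```

```bash
python3 st.py|head -1
```

```text
t 4.0 bracket xyz -6.7 0.2 69.3 F -0.6 [ 0.1 -0.6  0.1] w 0.004459486274578353
```

move_arm:
  plan:
    - [1,-0.001,0,0,0]
    - [1,-0.001,0,0,0]

```text
t: 4.2
tcp_pos: [0.4754, 0.0677, 0.0693]
tool_rot: [-2.406, 2.02, -0.0]
ft_force: [0.7, 0.1, -0.2]
width: 0.008
grip_force: 0.0
```

move_arm:
  plan:
    - [1,-0.001,0,0,0]
    - [1,-0.001,0,0,0]

```text
t: 4.4
tcp_pos: [0.4752, 0.0687, 0.0693]
tool_rot: [-2.406, 2.02, -0.0]
ft_force: [0.8, -0.6, 0.5]
width: 0.005
grip_force: 0.0
```

```bash
python3 st.py|head -1; python3 - <<'E'
from h import *
d=get_image("side");cv2.imwrite("pics/s1.png",cv2.resize(d["image"][170:270,180:310],None,fx=6,fy=6,interpolation=cv2.INTER_CUBIC))
E
```

```text
t 4.4 bracket xyz -4.7 0.2 69.3 F -0.75 [ 0.8 -0.6  0.5] w 0.005304404765639635
```

View pics/s1.png

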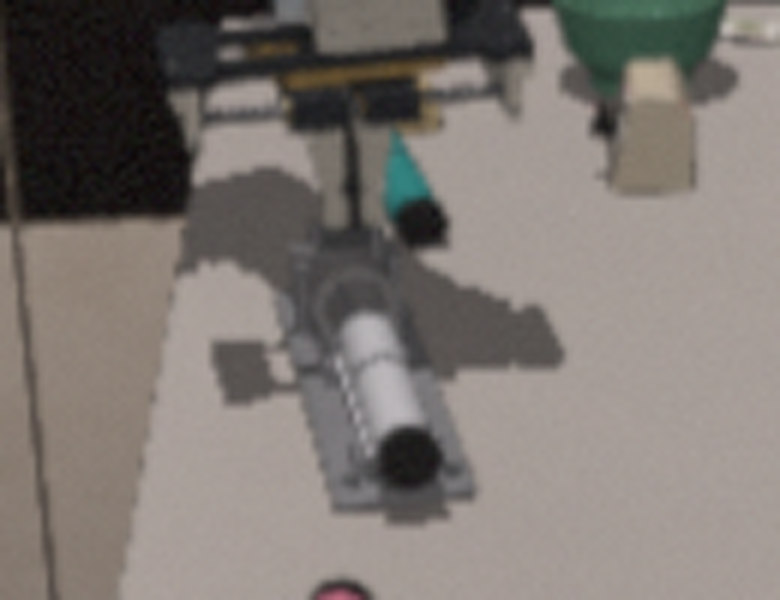

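The side crop shows the closed fingers ending near (350,235), which looks behind or above the mouth ring at (358,305). I'll project the known points to check.

```bash
python3 - <<'E'
from h import *
d=get_image("side")
def pr(p):
    q=R.from_rotvec(d["orientation"]).inv().apply(np.array(p)-d["position"]);u=d["fx"]*q[0]/q[2]+d["cx"];v=d["fy"]*q[1]/q[2]+d["cy"];return (u-180)*6,(v-170)*6
ex=np.array([-.1725,.985,0])
print("tip",pr([.4752,.0687,.055]),"tcp+60",pr([.4752,.0687,.13]),"mouth",pr([.4746,.0734,.036]),"mouth top",pr([.4746,.0734,.06]))
P=pts(d)
for r,c in((200,335),(160,330),(100,350),(235,350),(255,350),(275,358),(450,410)):print(r,c,P[170+r//6,180+c//6].round(3))
t=get_image("top");Q=pts(t)
np.set_printoptions(linewidth=200)
print((Q[236:256:2,234:264:2,2]*1000).astype(int))
cv2.imwrite("pics/t1.png",cv2.resize(t["image"][210:280,215:317],None,fx=7.5,fy=7.5,interpolation=cv2.INTER_CUBIC))
E
```

```text
tip (np.float64(355.23052407675937), np.float64(278.30690141850215)) tcp+60 (np.float64(348.739732283387), np.float64(152.1793864510405)) mouth (np.float64(355.9152307651199), np.float64(305.8303786327328)) mouth top (np.float64(353.88488873714215), np.float64(266.4642874285535))
200 335 [0.465 0.053 0.11 ]
160 330 [0.466 0.051 0.136]
100 350 [0.477 0.046 0.171]
235 350 [0.471 0.098 0.068]
255 350 [0.47  0.104 0.055]
275 358 [0.474 0.08  0.055]
450 410 [ 0.504 -0.108  0.043]
[[534 536 534 536 535 534 532 534 534 533 532 533 535 533 531]
 [535 535 532 534 535 532 533 533 536 535 532 533 532 532 531]
 [535 536 532 533 535 536 535 533 535 533 535 532 534 533 529]
 [535 535 536 535 534 534 537 535 535 536 536 531 530 535 530]
 [536 535 536 534 537 536 534 534 535 532 532 535 534 534 532]
 [534 536 533 538 535 534 535 533 537 535 534 535 533 531 531]
 [535 536 535 536 534 536 533 535 534 534 535 533 533 532 531]
 [532 533 536 535 534 537 534 535 539 536 531 531 534 532 531]
 [535 537 535 534 534 535 535 534 533 536 533 532 534 531 530]
 [537 534 530 537 534 533 533 534 535 534 530 531 531 529 513]]
```

View pics/t1.png

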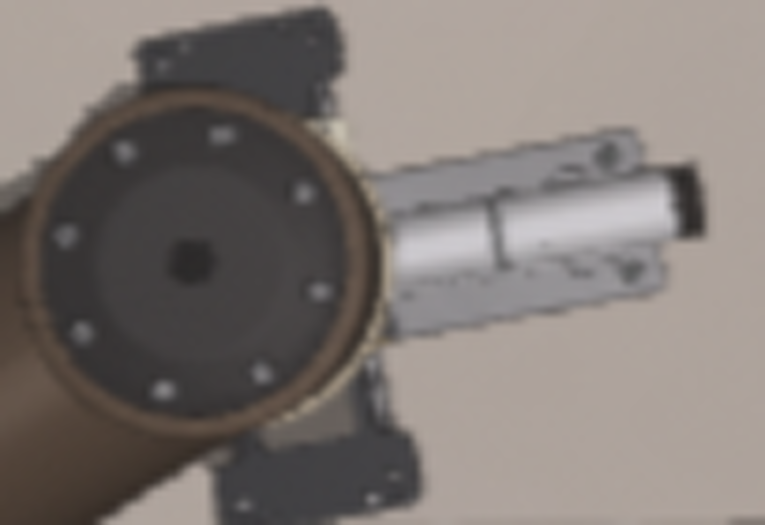

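```bash
python3 - <<'E'
from h import *
d=get_image("side");P=pts(d)
for u in (234,236,238,240,242,244):
    print(u,[(v,*(P[v,u,1:]*1000).astype(int),*d["image"][v,u]) for v in range(200,222,2)])
E
```

```text
234 [(200, np.int64(58), np.int64(118), np.uint8(105), np.uint8(111), np.uint8(119)), (202, np.int64(57), np.int64(111), np.uint8(99), np.uint8(106), np.uint8(111)), (204, np.int64(49), np.int64(108), np.uint8(98), np.uint8(104), np.uint8(110)), (206, np.int64(51), np.int64(100), np.uint8(99), np.uint8(106), np.uint8(111)), (208, np.int64(105), np.int64(69), np.uint8(66), np.uint8(67), np.uint8(67)), (210, np.int64(97), np.int64(65), np.uint8(60), np.uint8(58), np.uint8(57)), (212, np.int64(101), np.int64(56), np.uint8(74), np.uint8(75), np.uint8(76)), (214, np.int64(88), np.int64(55), np.uint8(73), np.uint8(74), np.uint8(76)), (216, np.int64(79), np.int64(51), np.uint8(79), np.uint8(80), np.uint8(81)), (218, np.int64(77), np.int64(45), np.uint8(83), np.uint8(84), np.uint8(88)), (220, np.int64(119), np.int64(18), np.uint8(76), np.uint8(76), np.uint8(78))]
236 [(200, np.int64(52), np.int64(121), np.uint8(93), np.uint8(101), np.uint8(105)), (202, np.int64(57), np.int64(111), np.uint8(97), np.uint8(104), np.uint8(110)), (204, np.int64(51), np.int64(107), np.uint8(104), np.uint8(111), np
[... 3391 characters left out ...]
204, np.int64(253), np.int64(17), np.uint8(94), np.uint8(98), np.uint8(68)), (206, np.int64(251), np.int64(10), np.uint8(89), np.uint8(93), np.uint8(92)), (208, np.int64(263), np.int64(-2), np.uint8(117), np.uint8(120), np.uint8(126)), (210, np.int64(121), np.int64(53), np.uint8(68), np.uint8(69), np.uint8(70)), (212, np.int64(112), np.int64(50), np.uint8(60), np.uint8(62), np.uint8(63)), (214, np.int64(120), np.int64(39), np.uint8(63), np.uint8(62), np.uint8(64)), (216, np.int64(81), np.int64(49), np.uint8(74), np.uint8(75), np.uint8(77)), (218, np.int64(79), np.int64(43), np.uint8(84), np.uint8(83), np.uint8(86)), (220, np.int64(81), np.int64(34), np.uint8(76), np.uint8(76), np.uint8(79))]
```

```bash
python3 - <<'E'
from h import *
import pickle
d=pickle.load(open("side0.pkl","rb"));P=pts(d)
s=P[230:320,90:190].reshape(-1,3);s=s[(np.hypot(s[:,0]-.303,s[:,1]+.603)<.12)&(s[:,2]>.05)]
print(np.percentile(s[:,2],[0,1,5,20]),len(s)); q=s[s[:,2]<np.percentile(s[:,2],4)];print(q.mean(0),q.min(0),q.max(0))
d=get_image("side");P=pts(d)
print("top of things near tool now, lowest finger z")
s=P.reshape(-1,3);s=s[(abs(s[:,1]-.0587)<.02)&(abs(s[:,0]-.475)<.03)&(s[:,2]>.075)];print(len(s),np.percentile(s[:,2],[0,1,3]))
print(get_obs()["tcp_pos"],get_obs()["qpos"])
E
```

```text
[0.22513848 0.2322398  0.25113644 0.30069945] 2988
[ 0.32693498 -0.6576905   0.23645745] [ 0.31214288 -0.66464583  0.22513848] [ 0.3374947  -0.65011193  0.2452681 ]
top of things near tool now, lowest finger z
603 [0.08975121 0.09300971 0.09812393]
[0.47518599 0.06860727 0.06923249] [ 5.54334986e-01  1.76541869e-01 -5.88197419e-01 -2.05012115e-05
 -8.06131922e-01 -3.80337078e-01]
```

The visible fingertips are at z≈0.092 while the TCP reads 0.069. The start image shows the same gap (tips 0.225, TCP 0.203). So the real tips stand about 23 mm above the reported TCP, not 14 mm below it, which explains why there was no contact. I'll back off and go lower, using the measured tip height.

move_arm:
  plan:
    - [1,0.015,0,0,0]
    - [1,0.015,0,0,0]
    - [1,0.015,0,0.015,0]
    - [1,0.015,0,0.025,0]
    - [1,0.015,0,0.03,0]
    - [1,0.015,0,0.033,0]
    - [1,0.015,0,0.035,0]
    - [1,0.015,0,0.035,0]

```text
t: 5.45
tcp_pos: [0.4778, 0.0539, 0.0342]
tool_rot: [2.406, -2.02, -0.0]
ft_force: [1.2, -0.0, -0.1]
width: 0.003
grip_force: 0.0
```

```bash
python3 st.py|head -1; python3 - <<'E'
from h import *
d=get_image("side");P=pts(d)
s=P.reshape(-1,3);s=s[(abs(s[:,1]-.0457)<.012)&(abs(s[:,0]-.477)<.012)];print(np.percentile(s[:,2],[0,1,3,5,10,50]))
cv2.imwrite("pics/s2.png",cv2.resize(d["image"][170:270,180:310],None,fx=6,fy=6,interpolation=cv2.INTER_CUBIC))
E
```

```text
t 5.45 bracket xyz -19.7 0.2 34.2 F -0.25 [ 1.2 -0.  -0.1] w 0.0028894680486884084
[0.04451657 0.04717603 0.05560996 0.05756832 0.06105423 0.09183056]
```

View pics/s2.png

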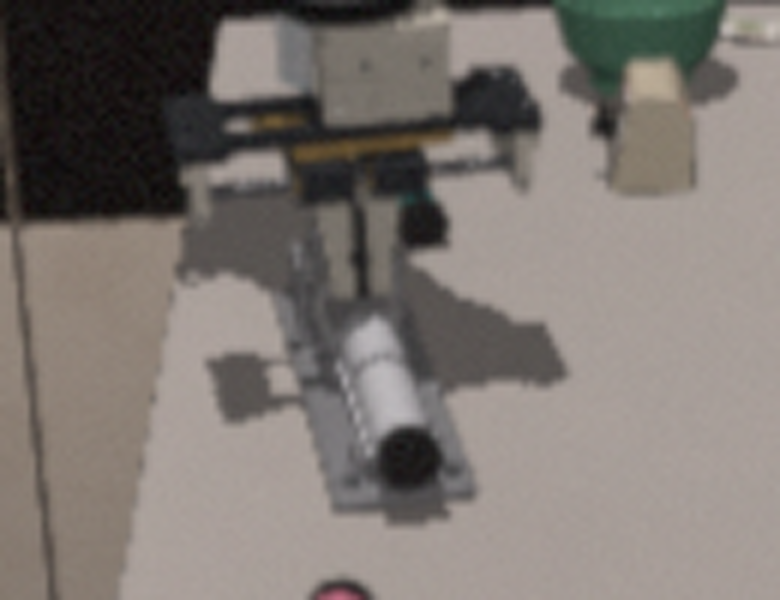

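The crop now shows the fingertips at (360,295), just ahead of the sleeve mouth and above the tube's nose at (370,320). I'll feel forward for the mouth.

move_arm:
  plan:
    - [1,-0.002,0,0,0]
    - [1,-0.004,0,0,0]
    - [1,-0.006,0,0,0]
    - [1,-0.007,0,0,0]
    - [1,-0.008,0,0,0]
    - [1,-0.008,0,0,0]

```text
t: 6.1
tcp_pos: [0.4764, 0.0619, 0.0343]
tool_rot: [-2.406, 2.02, -0.0]
ft_force: [0.9, 0.1, -0.3]
width: 0.004
grip_force: 0.0
```

move_arm:
  plan:
    - [1,-0.001,0,0,0]
    - [1,-0.001,0,0,0]

```text
t: 6.3
tcp_pos: [0.4762, 0.0628, 0.0342]
tool_rot: [2.406, -2.02, -0.0]
ft_force: [-0.6, -0.1, -0.3]
width: 0.01
grip_force: 0.0
```

move_arm:
  plan:
    - [1,-0.001,0,0,0]
    - [1,-0.001,0,0,0]

```text
t: 6.5
tcp_pos: [0.4761, 0.0638, 0.0343]
tool_rot: [-2.406, 2.02, 0.0]
ft_force: [0.2, -0.3, -0.5]
width: 0.004
grip_force: 0.0
```

```bash
python3 st.py|head -1
```

```text
t 6.5 bracket xyz -9.7 0.2 34.3 F -0.34 [ 0.2 -0.3 -0.5] w 0.0036080091261914563
```

move_arm:
  plan:
    - [1,-0.001,0,0,0]
    - [1,-0.001,0,0,0]

```text
t: 6.7
tcp_pos: [0.4759, 0.0648, 0.0343]
tool_rot: [-2.406, 2.02, -0.0]
ft_force: [-0.1, 0.2, -0.3]
width: 0.006
grip_force: 0.0
```

move_arm:
  plan:
    - [1,-0.001,0,0,0]
    - [1,-0.001,0,0,0]

```text
t: 6.9
tcp_pos: [0.4757, 0.0658, 0.0343]
tool_rot: [2.406, -2.02, -0.0]
ft_force: [0.3, 0.3, -0.9]
width: 0.01
grip_force: 0.0
```

move_arm:
  plan:
    - [1,-0.001,0,0,0]
    - [1,-0.001,0,0,0]

```text
t: 7.1
tcp_pos: [0.4756, 0.0668, 0.0343]
tool_rot: [-2.406, 2.02, 0.0]
ft_force: [-0.0, -0.4, 0.1]
width: 0.006
grip_force: 0.0
```

move_arm:
  plan:
    - [1,-0.001,0,0,0]
    - [1,-0.001,0,0,0]

```text
t: 7.3
tcp_pos: [0.4754, 0.0677, 0.0343]
tool_rot: [2.406, -2.02, 0.0]
ft_force: [0.9, 0.8, 0.6]
width: 0.007
grip_force: 0.0
```

move_arm:
  plan:
    - [1,0,0,0.001,0]
    - [1,0,0,0.001,0]

```text
t: 7.5
tcp_pos: [0.4755, 0.0676, 0.0333]
tool_rot: [2.406, -2.02, 0.0]
ft_force: [0.3, -0.9, 1.8]
width: 0.005
grip_force: 0.7
```

move_arm:
  plan:
    - [1,0,0,0.001,0]
    - [1,0,0,0.001,0]

```text
t: 7.7
tcp_pos: [0.4756, 0.0675, 0.0323]
tool_rot: [2.406, -2.02, 0.001]
ft_force: [0.8, -2.2, 3.2]
width: 0.006
grip_force: 1.6
```

move_arm:
  plan:
    - [1,0,0,0.001,0]
    - [1,0,0,0.001,0]

```text
t: 7.9
tcp_pos: [0.4756, 0.0674, 0.0314]
tool_rot: [2.406, -2.02, 0.001]
ft_force: [1.1, -3.5, 5.0]
width: 0.003
grip_force: 2.7
```

move_arm:
  plan:
    - [1,0,0,0.001,0]
    - [1,0,0,0.001,0]

```text
t: 8.1
tcp_pos: [0.4755, 0.0671, 0.0304]
tool_rot: [2.406, -2.02, 0.001]
ft_force: [1.8, -5.8, 4.4]
width: 0.007
grip_force: 3.1
```

move_arm:
  plan:
    - [1,0.006,0,0,0]
    - [1,0.006,0,0.002,0]
    - [1,0.006,0,0.004,0]
    - [1,0.006,0,0.004,0]
    - [1,0.005,0,0.004,0]
    - [1,0.004,0,0.004,0]
    - [1,0.004,0,0.004,0]

```text
t: 8.8
tcp_pos: [0.4761, 0.064, 0.0263]
tool_rot: [-2.406, 2.02, -0.0]
ft_force: [0.5, -0.1, -0.6]
width: 0.006
grip_force: 0.0
```

move_arm:
  plan:
    - [1,-0.001,0,0,0]
    - [1,-0.001,0,0,0]

```text
t: 9.0
tcp_pos: [0.4759, 0.0649, 0.0263]
tool_rot: [-2.406, 2.02, -0.0]
ft_force: [-0.4, 0.2, 0.0]
width: 0.005
grip_force: 0.0
```

move_arm:
  plan:
    - [1,-0.001,0,0,0]
    - [1,-0.001,0,0,0]

```text
t: 9.2
tcp_pos: [0.4757, 0.0658, 0.0263]
tool_rot: [-2.406, 2.02, -0.0]
ft_force: [0.5, 1.2, -0.5]
width: 0.006
grip_force: 0.0
```

move_arm:
  plan:
    - [1,-0.001,0,0,0]
    - [1,-0.001,0,0,0]

```text
t: 9.4
tcp_pos: [0.4755, 0.0666, 0.0263]
tool_rot: [2.406, -2.02, 0.0]
ft_force: [0.7, 0.2, 0.5]
width: 0.005
grip_force: 0.3
```

move_arm:
  plan:
    - [1,-0.001,0,0,0]
    - [1,-0.001,0,0,0]

```text
t: 9.6
tcp_pos: [0.4754, 0.0667, 0.0263]
tool_rot: [2.405, -2.019, 0.001]
ft_force: [3.1, -5.6, 0.0]
width: 0.008
grip_force: 3.6
```

Clean contact with the mouth face at TCP y≈0.0666 (bracket x about -6.85 in my frame, no vertical force). Using the same finger face, the tail must end 90 mm behind that, at TCP x = -96.85.

move_arm:
  plan:
    - [1,0.005,0,0,0]
    - [1,0.008,0,-0.02,0]
    - [1,0.03,0,-0.05,0]
    - [1,0.07,0,-0.05,0]
    - [1,0.115,0,-0.05,0]
    - [1,0.16,0,-0.05,0]
    - [1,0.2,0,-0.05,0]
    - [1,0.214,0,-0.05,0]
    - [1,0.214,0,-0.03,0]
    - [1,0.214,0,0,0]
    - [1,0.214,0,0.008,0]
    - [1,0.214,0,0.008,0]

```text
t: 10.8
tcp_pos: [0.5113, -0.143, 0.0172]
tool_rot: [2.405, -2.019, -0.004]
ft_force: [-1.3, -0.8, -0.2]
width: 0.005
grip_force: 0.0
```

```bash
python3 st.py|head -1;python3 - <<'E'
from h import *
d=get_image("side")
cv2.imwrite("pics/s3.png",cv2.resize(d["image"][170:270,180:310],None,fx=6,fy=6,interpolation=cv2.INTER_CUBIC))
E
```

```text
t 10.8 bracket xyz -219.5 1.2 17.2 F -0.59 [-1.3 -0.8 -0.2] w 0.005233874289153711
```

View pics/s3.png

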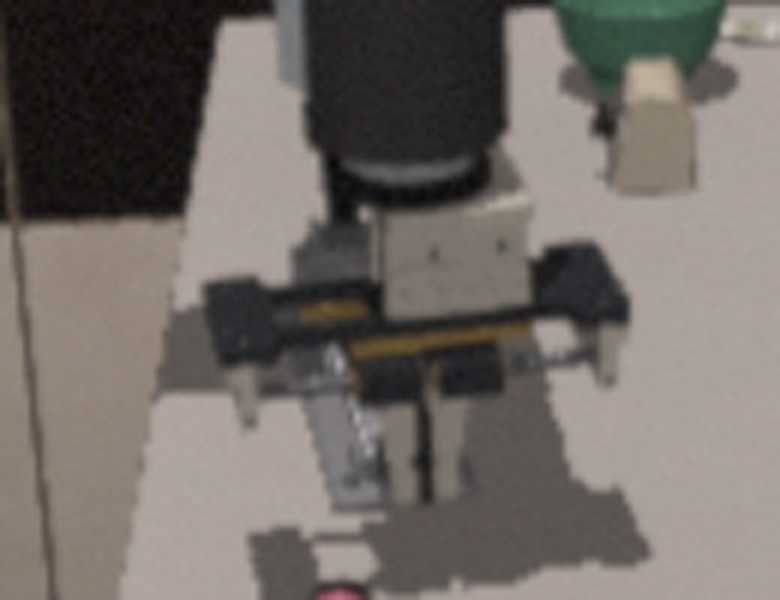

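The fingers stand at (425,490), just behind the tail and above the worktop. I'll push along the axis, 122 mm in total, slowing near the end.

move_arm:
  plan:
    - [1,-0.008,-0.001,0,0]
    - [1,-0.016,-0.001,0,0]
    - [1,-0.02,-0.001,0,0]
    - [1,-0.023,-0.001,0,0]
    - [1,-0.026,-0.001,0,0]
    - [1,-0.029,-0.001,0,0]
    - [1,-0.032,-0.001,0,0]
    - [1,-0.035,-0.001,0,0]
    - [1,-0.038,-0.001,0,0]
    - [1,-0.041,-0.001,0,0]
    - [1,-0.045,-0.001,0,0]
    - [1,-0.05,-0.001,0,0]
    - [1,-0.055,-0.001,0,0]
    - [1,-0.06,-0.001,0,0]
    - [1,-0.065,-0.001,0,0]
    - [1,-0.07,-0.001,0,0]
    - [1,-0.073,-0.001,0,0]
    - [1,-0.076,-0.001,0,0]
    - [1,-0.078,-0.001,0,0]
    - [1,-0.08,-0.001,0,0]

```text
t: 12.85
tcp_pos: [0.4996, -0.064, 0.0183]
tool_rot: [2.406, -2.02, 0.0]
ft_force: [0.5, -1.5, 0.9]
width: 0.007
grip_force: 1.1
```

```bash
python3 st.py|head -1
```

```text
t 12.85 bracket xyz -139.7 -0.9 18.3 F -1.57 [ 0.5 -1.5  0.9] w 0.007114667550683803
```

move_arm:
  plan:
    - [1,-0.003,0.001,0,0]
    - [1,-0.007,0.001,0,0]
    - [1,-0.011,0.001,0,0]
    - [1,-0.015,0.001,0,0]
    - [1,-0.019,0.001,0,0]
    - [1,-0.023,0.001,0,0]
    - [1,-0.026,0.001,0,0]
    - [1,-0.029,0.001,0,0]
    - [1,-0.031,0.001,0,0]
    - [1,-0.033,0.001,0,0]
    - [1,-0.035,0.001,0,0]
    - [1,-0.036,0.001,0,0]
    - [1,-0.036,0.001,0,0]

```text
t: 14.15
tcp_pos: [0.4923, -0.0287, 0.0182]
tool_rot: [-2.406, 2.02, 0.0]
ft_force: [0.1, -0.5, -0.2]
width: 0.006
grip_force: 0.1
```

```bash
python3 st.py|head -1
```

```text
t 14.15 bracket xyz -103.6 0.2 18.2 F -0.52 [ 0.1 -0.5 -0.2] w 0.006021862168423654
```

move_arm:
  plan:
    - [1,-0.001,0,0,0]
    - [1,-0.002,0,0,0]
    - [1,-0.003,0,0,0]
    - [1,-0.004,0,0,0]
    - [1,-0.005,0,0,0]
    - [1,-0.0058,0,0,0]
    - [1,-0.0065,0,0,0]
    - [1,-0.0065,0,0,0]
    - [1,-0.0065,0,0,0]

```text
t: 15.05
tcp_pos: [0.4912, -0.0224, 0.0182]
tool_rot: [-2.406, 2.02, 0.0]
ft_force: [-0.3, -0.4, 0.3]
width: 0.003
grip_force: 0.3
```

```bash
python3 st.py|head -1
```

```text
t 15.05 bracket xyz -97.2 0.1 18.2 F -0.37 [-0.3 -0.4  0.3] w 0.003297344637388552
```

move_arm:
  plan:
    - [1,0.005,0,0,0]
    - [1,0.015,0,0,0]
    - [1,0.04,0,-0.03,0]
    - [1,0.08,0,-0.07,0]
    - [1,0.12,0,-0.11,0]
    - [1,0.16,0,-0.12,0]
    - [1,0.2,0,-0.12,0]
    - [1,0.2,0,-0.12,0]
    - [1,0.2,0,-0.12,0]

```text
t: 15.95
tcp_pos: [0.5251, -0.221, 0.1377]
tool_rot: [2.403, -2.024, -0.001]
ft_force: [-1.0, 0.5, -1.0]
width: 0.002
grip_force: 0.0
```

```bash
python3 - <<'E'
from h import *
d=get_image("top")
cv2.imwrite("pics/t4.png",cv2.resize(d["image"][220:270,215:317],None,fx=7.5,fy=7.5,interpolation=cv2.INTER_CUBIC))
d=get_image("side");q=R.from_rotvec(d["orientation"]).inv().apply(np.array([.5,-.05,.05])-d["position"]);print(d["fx"]*q[:2]/q[2]+[d["cx"],d["cy"]])
E
```

```text
[246.57697519 233.9964497 ]
```

View pics/t4.png

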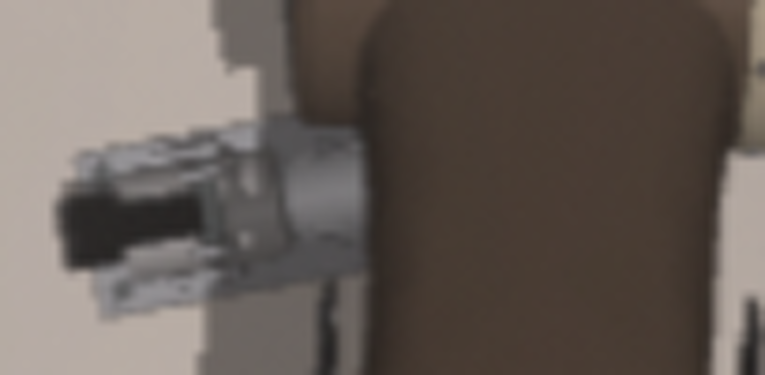

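The arm hides the trough, but no ring shows ahead of the mouth at (285,210). I'll move over the lever, then check where the tail is.

move_arm:
  plan:
    - [1,-0.03,-0.001,-0.02,0]
    - [1,-0.07,-0.001,-0.02,0]
    - [1,-0.11,-0.001,-0.02,0]
    - [1,-0.15,-0.001,-0.02,0]
    - [1,-0.19,-0.001,-0.02,0]
    - [1,-0.23,-0.001,-0.02,0]
    - [1,-0.27,-0.001,-0.02,0]
    - [1,-0.31,-0.001,-0.02,0]
    - [1,-0.345,-0.001,-0.02,0]
    - [1,-0.365,-0.001,-0.02,0]
    - [1,-0.37,-0.001,-0.02,0]
    - [1,-0.37,-0.001,-0.02,0]

```text
t: 17.25
tcp_pos: [0.4621, 0.1462, 0.1582]
tool_rot: [2.409, -2.016, -0.0]
ft_force: [-0.7, 0.2, 0.1]
width: 0.004
grip_force: 0.0
```

```bash
python3 st.py|head -1; python3 - <<'E'
from h import *
d=get_image("top");s=get_image("side")
a=cv2.resize(d["image"][225:265,245:312],None,fx=6,fy=6,interpolation=cv2.INTER_CUBIC)
b=cv2.resize(s["image"][200:260,215:275],None,fx=6,fy=6,interpolation=cv2.INTER_CUBIC)
c=np.zeros((360,402+360,3),np.uint8);c[:240,:402]=a;c[:,402:]=b;cv2.imwrite("pics/t5.png",c)
E
```

```text
t 17.25 bracket xyz 73.8 -0.2 158.2 F 0.33 [-0.7  0.2  0.1] w 0.0038278639688256906
```

View pics/t5.png

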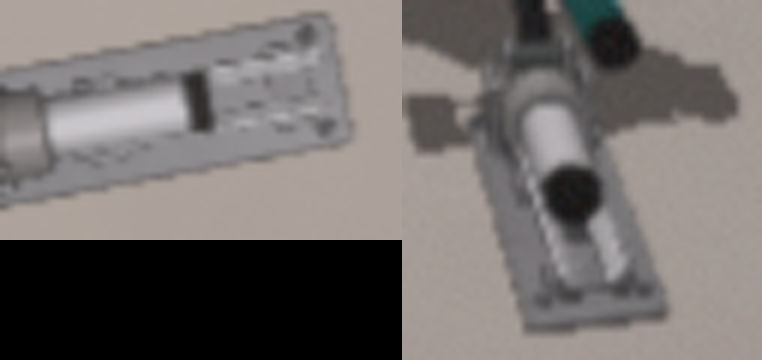

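The tail's face is at (210,98) in the left panel, the mouth edge at (45,118), and the plate's end at about (340,78). No ring band shows outside the sleeve.

```bash
python3 - <<'E'
from h import *
d=get_image("top");ex=np.array([-.1725,.985,0])
c=lambda x,y,z:cast(d,245+x/6,225+y/6,z)@ex
tail=c(210,98,.045);end=(c(329,14,.01)+c(351,142,.01))/2;m=c(47,118,.055)
print("tail-mouth",tail-m,"tail-end (75 wanted)",tail-end, "m-end",m-end)
# band profile along axis on top of tube
o=c(47,118,.052)
g=cv2.cvtColor(d["image"],cv2.COLOR_BGR2GRAY)
print(g[240:250,247:262])
E
```

```text
tail-mouth -0.08768861895362288 tail-end (75 wanted) 0.07298087858094944 m-end 0.16066949753457233
[[ 88  90  88  88 100 126 133 115 110 111  93  94 102 113 117]
 [ 94  97  98  98  87  91  99 106 114 117 120 128 135 143 146]
 [106 108 109 108  90 102 127 139 144 148 152 156 160 165 168]
 [116 118 117 116 103 112 147 161 165 169 172 176 179 183 186]
 [124 125 126 125 114 122 162 179 184 187 192 195 196 197 197]
 [130 130 132 132 132 126 174 194 196 198 198 199 198 199 199]
 [137 138 140 142 139 122 174 196 198 198 198 198 198 197 196]
 [149 151 153 155 154 123 171 194 194 193 190 187 185 182 180]
 [158 159 159 159 154 116 144 174 179 177 175 172 168 165 161]
 [152 150 148 147 142 115 120 152 160 157 155 154 150 143 135]]
```

Tail-based estimates bracket the 90 mm target (87.7 from the mouth, 92 from the plate end). The feel-based value is 90.3, so the depth is good. Now I'll press the lever along its arc.

move_arm:
  plan:
    - [1,0.004,0,0.02,0]
    - [1,0.004,0,0.045,0]
    - [1,0.002,0,0.055,0]
    - [1,-0.001,0,0.062,0]
    - [1,-0.006,0,0.068,0]
    - [1,-0.009,0,0.073,0]
    - [1,-0.012,0,0.078,0]
    - [1,-0.016,0,0.084,0]
    - [1,-0.019,0,0.091,0]
    - [1,-0.021,0,0.097,0]
    - [1,-0.022,0,0.103,0]
    - [1,-0.023,0,0.108,0]
    - [1,-0.023,0,0.11,0]
    - [1,-0.023,0,0.11,0]

```text
t: 18.8
tcp_pos: [0.459, 0.1682, 0.0484]
tool_rot: [-2.406, 2.02, 0.0]
ft_force: [-1.3, 0.4, 2.2]
width: 0.002
grip_force: 1.6
```

```bash
python3 st.py|head -1
```

```text
t 18.8 bracket xyz 96.1 -0.9 48.4 F 0.59 [-1.3  0.4  2.2] w 0.001995133946648322
```

Force is 2.2 N, which is only hinge friction. I'll press on until the stop shows in the force.

move_arm:
  plan:
    - [1,0,0,0.001,0]
    - [1,0,0,0.002,0]
    - [1,0,0,0.002,0]

```text
t: 19.1
tcp_pos: [0.4592, 0.1682, 0.0479]
tool_rot: [-2.406, 2.018, -0.001]
ft_force: [-7.6, -0.4, 21.3]
width: 0.005
grip_force: 10.5
```

move_arm:
  plan:
    - [1,0,0,0.001,0]
    - [1,0,0,0.002,0]
    - [1,0,0,0.002,0]

```text
t: 19.4
tcp_pos: [0.4594, 0.1683, 0.0474]
tool_rot: [-2.406, 2.017, -0.001]
ft_force: [-14.0, -1.5, 38.5]
width: 0.01
grip_force: 19.5
```

The force rose to 38 N with almost no further travel, so the lever is on its stop. I'll lift off and move away.

move_arm:
  plan:
    - [1,0,0,-0.004,0]
    - [1,0,0,-0.02,0]
    - [1,0,0,-0.06,0]
    - [1,0,0,-0.1,0]
    - [1,-0.04,0,-0.12,0]
    - [1,-0.08,0,-0.12,0]
    - [1,-0.12,0,-0.12,0]
    - [1,-0.15,0,-0.12,0]
    - [1,-0.15,0,-0.12,0]
    - [1,-0.15,0,-0.12,0]

```text
t: 20.4
tcp_pos: [0.4324, 0.3161, 0.1637]
tool_rot: [2.407, -2.018, -0.0]
ft_force: [0.1, -0.7, 0.8]
width: 0.003
grip_force: 0.0
```

```bash
python3 - <<'E'
from h import *
d=get_image("top");s=get_image("side")
a=cv2.resize(d["image"][225:270,212:312],None,fx=4,fy=4,interpolation=cv2.INTER_CUBIC)
b=cv2.resize(s["image"][200:260,215:275],None,fx=6,fy=6,interpolation=cv2.INTER_CUBIC)
c=np.zeros((360,760,3),np.uint8);c[:180,:400]=a;c[:,400:]=b;cv2.imwrite("pics/t6.png",c)
P=pts(s).reshape(-1,3);ex=np.array([-.1725,.985,0]);ey=np.array([-.985,-.1725,0]);q=P-[.4746,.0734,0]
k=(abs(q@ex-.095)<.02)&(abs(q@ey)<.012)&(P[:,2]>.04)&(P[:,2]<.14);print("pad z",k.sum(),np.median(P[k,2]),P[k,2].max())
E
```

```text
pad z 31 0.06882218570155274 0.07142617249021221
```

View pics/t6.png

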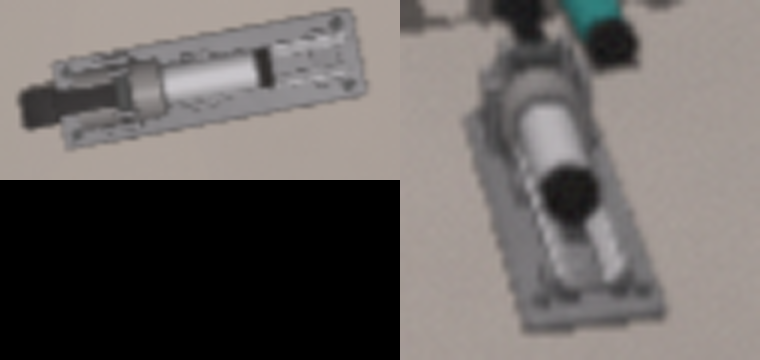

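The lever now lies flat at (70,102), with the pad's face about 70 mm high against 71 mm expected. The tube is unmoved, with its tail at (268,68), and the arm is clear. Handing in.

```bash
python3 -c "
from plant import job_done
print(job_done())"
```

```text
the job is handed in; nothing more can be done
None
```

I handed the job in with the tube's ring mark level with the sleeve mouth (about 0.3 mm short by touch; camera checks agreed to 2–3 mm), the lever pressed down onto its stop and the arm clear; the hand-in returned no verdict.

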